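# Set the clearance of a gauge fixture

## Task

Turn the fixture's thumbscrew clockwise until it bottoms, and with it bottomed press the recessed zero key of the gauge head fully in with the tip of the stylus. Then lay the stylus flat on the desk and back the thumbscrew off a quarter of a turn from where it bottomed, leaving the other things where they are.

Things in the scene. Friction and masses are not known exactly. Their poses are not given: they have to be found in the camera images.
- fixture: Immovable fixture on an aluminium plate 10 mm thick (x -42..53, y -125..125 mm); origin on its underside, on the desk; x points from front to back, away from the robot within 0.25 rad. +y end: grey C-frame (x -25..49, y 53..97 mm, top z 70 mm) with the thumbscrew at x 0, y 75 mm. -y end: black gauge head (x -30..30, y -103..-37 mm, top z 88 mm), the zero key's recess in its front face (x -30 mm)
- wing (a point): Centre of the thumbscrew's grip, on its vertical axis, z 97 mm: steel bar 42 mm along this x, 10 mm thick along y, z 86..108 mm; 20 mm collar below it, 22 mm bush up to z 74 mm. It turns in place; clockwise from above tightens, with 0.06 N m, then stops dead (keep under 3 N m). Starts 0.9..2.4 rad short of the stop, whose angle is unknown and differs every time. Stays where it is left
- foot_face (a point): Underside of the 26 mm round steel foot under the C-frame, on the screw's axis, turning with it. Turning moves it up and down by only 1 mm a turn: 21.0 mm above the fixture's origin when bottomed, 21.25 mm a quarter turn back. Far too fine to read from poses or pictures: the stop is felt
- key_mouth (a point): Centre of the mouth of the square recess (14 x 14 mm) in the gauge head's front face, 45 mm above the desk; axes as the fixture's; +x points into the recess. The grey key's face fills it 8 mm behind the mouth.
- zero_key (a joint): Travel of the spring key along the fixture's +x: 0 m out, 0.004 m fully in (about 1.6 N to start, 4.8 N at the end); springs back.
- stylus: Loose stylus, 95 mm long, about 30 g, lying on the desk along its x axis, tip towards +x (away from the robot within 0.4 rad at the start). Black square handle 60 x 12 x 12 mm (x -47..13 mm), then a round steel shaft 6 mm thick with a ball end (x 13..48 mm), axis 6 mm above the underside. Origin on the underside; centre of mass about x = -13 mm
- stylus_tip (a point): End point of the stylus's shaft (x +48 mm, z +6 mm from the stylus's origin).
- tip_cleaner: Bystander: round pot 42 mm wide, 48 mm high, of copper wool; origin at the centre of its underside.
- solder_spool: Bystander: upright spool 37 mm wide, 62 mm high; origin at the centre of its underside.
- component_tester: Bystander: flat black box instrument 52 x 68 x 20 mm; origin at the centre of its underside.
- power_bank: Bystander: grey slab 50 x 102 x 16 mm; origin at the centre of its underside.

How it is judged:
By the outcome, as a careful person would: the job done as asked, in the order asked, and still so for the second after the job is handed in, with the robot touching nothing.
It also fails if it takes over 72 s, if anything falls off the work surface, if the arm or the gripper's body presses on something with over 40 N, if the wrist force passes 120 N, or if a joint passes its speed limit or range.

## Robot

A 6-joint arm with a two-finger parallel gripper is mounted at the origin on the work surface; the furniture and walls round the work are solid. World frame = base frame: x ahead of the robot, y to its left, z up, the work surface at z = 0. Lengths are in m, angles in rad, forces in N, time in s.
With the tool pointing down it reaches from about 0.275 to 0.825 m from the base axis. Payload 4.9 kg.
Tool frame: the origin (TCP) lies midway between the tips of the shut fingers; the grasp point (between the pads) lies 19 mm behind it (bot.grip_depth is the distance from the TCP to the grasp point, in m); y points along the fingers, x is the direction in which the jaws open and shut, and the axes are right-handed (so a half turn about y gives the same grasp; the last joint's range is limited). The gripper opens to 85 mm and grips with 20 to 120 N. Pads are 22 mm wide; open, the fingers measure 114 mm over their backs; the gripper's body (76 mm by 85 mm) begins 54 mm behind the grasp point. The pads swing forward as they close: fully open they stand 13 mm farther back than shut.
Start: joints at [1.135, 0.326, -0.193, 1.052, 0, 1.437], TCP at [0.163, 0.525, 0.231] pointing down, gripper open.
Joint ranges: [-2.65, 2.65], [-0.97, 1.79], [-1.3, 1.35], [-1.93, 2.1], [-1.47, 1.37], [-3.14, 3.14]. Speed limits (rad/s): [2.57, 2.57, 3.14, 3.14, 3.14, 3.14].

## Interface

Orientations are given as a unit quaternion [w, x, y, z].
In Python, from cell import bot gives the robot as it stands. Calls block until the motion is done:
- bot.move_pose(position, orientation): joint-space move of the TCP to a pose.
- bot.move_linear(position, speed=0.15, rotation=None, until_force=None): straight line of the TCP; rotation=None keeps the orientation; speed is the mean speed in m/s. With until_force (N) it stops when the force on the tool has changed by that much, and returns True; else False.
- bot.goto_joints(angles): joint-space move.
- bot.set_gripper(opening, grasp_force=None): opening from 0.0 (shut) to 1.0 (fully open); grasp_force is the grip in N (None keeps the last); returns when the fingers have stopped.
- bot.wait(seconds).
- bot.solve_ik(position, orientation): joint angles nearest the present ones, or None.
- bot.camera(name): name is "scene" or "top" or "wrist"; returns the picture (384x512x3 uint8, red, green, blue); there is no depth.
- bot.calibration(name): a dict with "mtx" (3x3 intrinsics, pixels), "k1" (the pictures are not rectified: a ray, as slopes to the right and down, at radius r is drawn at 1 + k1 r^2 times it, then the intrinsics apply), "extrinsics" (4x4, takes a point from world to camera coordinates); the wrist camera has in their place "hand_eye" (4x4, takes a point from camera to tool coordinates, whose origin is the TCP and whose axes are the tool frame's). Camera axes: x right, y down, z forward; pixel columns grow to the right and rows downward; lengths in m; the calibration is good to about 2 mm. A picture is of the moment at which its call begins: read the wrist's pose just before it. calibration takes no time and is no camera call.
A pose or a line that the arm cannot do raises bot.PlanningError and nothing moves.
- bot.close_job(): hands the job in, once; it reports no verdict.
Trained networks look in the newest picture that a camera, given by its name, has taken for a name from the list of things; names that differ only in an ending like _2 or _b are one class to them, and where a whole thing is asked for, a point or a joint stands for the part that bears it (a point fixed in the world has none). Each returns a list of dicts, best first, with "confidence" (0 to 1); they miss things now and then, are a little off and sometimes report something else, mostly with a low value. They report only what shows in the picture. A call takes as long as a camera call.
- bot.search_frame(camera, thing): "bbox" ([left, top, width, height] in pixels, round what is visible of it).
Readings, each from a call of its own:
- bot.read_clock(): time.
- bot.read_joint_positions(): joint angles.
- bot.read_joint_vel(): joint speeds.
- bot.read_joint_efforts(): joint torques, N m.
- bot.read_position(): TCP position.
- bot.read_tool_rot(): TCP orientation.
- bot.read_ft_force(): force on the tool from outside, world axes, zero at the start.
- bot.read_moment(): the same for the moment, N m.
- bot.read_gripper_width(): opening from 0.0 (shut) to 1.0 (fully open).
Only numpy, scipy, OpenCV 4.12 (cv2) and the standard library are available. Lean on these libraries where they do the work, as an engineer would, in place of code of your own. Each camera call takes 0.05 s, during which the arm holds its last target. There are 200 camera calls.

## Working session

There is one attempt and no reset: what is moved stays moved. The work goes in short steps, each a Python script; the robot and the scene stay as the last script left them, time stands still between calls to the robot, and variables do not carry over. Pictures are saved under pics/ and viewed, about 8 in all and at most 12, crops included, and the job is handed in when it is done.

```bash
mkdir -p pics; ls; python3 - <<'E'
from cell import bot
import cv2,numpy as np
for n in ["scene","top"]:
    im=bot.camera(n); cv2.imwrite(f"pics/{n}0.png",im[:,:,::-1])
    for t in ["fixture","wing","key_mouth","stylus","tip_cleaner","solder_spool","component_tester","power_bank"]:
        r=bot.search_frame(n,t); print(n,t,[(np.round(d["bbox"]).tolist(),round(d["confidence"],2)) for d in r[:2]])
    c=bot.calibration(n); print(np.array(c["mtx"]).tolist(),c["k1"],np.round(c["extrinsics"],4).tolist())
c=bot.calibration("wrist");print(np.array(c["mtx"]).tolist(),c["k1"],np.round(c["hand_eye"],4).tolist())
print(bot.read_position(),bot.read_tool_rot(),bot.read_clock(),bot.read_gripper_width(),bot.grip_depth)
E
```

```text
pics
scene fixture [([165.0, 169.0, 114.0, 97.0], 0.76)]
scene wing [([186.0, 201.0, 15.0, 43.0], 0.64)]
scene key_mouth []
scene stylus [([230.0, 278.0, 30.0, 38.0], 0.87)]
scene tip_cleaner [([147.0, 196.0, 23.0, 29.0], 0.59)]
scene solder_spool [([247.0, 127.0, 12.0, 24.0], 0.53)]
scene component_tester [([271.0, 147.0, 32.0, 18.0], 0.86)]
scene power_bank [([325.0, 169.0, 42.0, 32.0], 0.77)]
[[381.1778338205852, 0.0, 253.3798620261012], [0.0, 381.1778338205852, 189.4997098180153], [0.0, 0.0, 1.0]] -0.09055331823858424 [[-0.7512, -0.66, -0.0047, 0.472], [-0.4495, 0.5169, -0.7285, 0.3309], [0.4833, -0.5452, -0.685, 0.576], [0.0, 0.0, 0.0, 1.0]]
top fixture [([168.0, 153.0, 112.0, 64.0], 0.73)]
top wing [([180.0, 162.0, 11.0, 20.0], 0.48)]
top key_mouth [([166.0, 155.0, 116.0, 65.0], 0.79), ([314.0, 240.0, 52.0, 39.0], 0.21)]
top stylus [([164.0, 238.0, 8.0, 35.0], 0.57)]
top tip_cleaner [([186.0, 121.0, 21.0, 21.0], 0.82)]
top solder_spool [([326.0, 134.0, 20.0, 21.0], 0.81)]
top component_tester [([326.0, 168.0, 35.0, 33.0], 0.98)]
top power_bank []
[[442.78251173738687, 0.0, 258.39040074121743], [0.0, 442.78251173738687, 185.81749030965858], [0.0, 0.0, 1.0]] -0.08382148250786665 [[0.0863, -0.9963, 0.004, -0.0635], [-0.9707, -0.085, -0.2248, 0.6484], [0.2243, 0.0155, -0.9744, 0.8816], [0.0, 0.0, 0.0, 1.0]]
[[305.3449009991581, 0.0, 259.511920900151], [0.0, 305.3449009991581, 187.21693234766164], [0.0, 0.0, 1.0]] -0.08277937780022314 [[1.0, -0.0004, 0.0001, -0.0005], [-0.0003, -0.3049, 0.9524, -0.1436], [-0.0003, -0.9524, -0.3049, 0.0798], [0.0, 0.0, 0.0, 1.0]]
[0.1634778  0.52516265 0.23129731] [ 0.56948539 -0.56947788 -0.41916107  0.41914834] 0.9 1.000748857627261 0.0187
```

```bash
python3 - <<'E'
import cv2,numpy as np
a=cv2.imread("pics/top0.png"); b=cv2.imread("pics/scene0.png")
cv2.imwrite("pics/top0c.png",cv2.resize(a[100:300,130:390],None,fx=3,fy=3,interpolation=cv2.INTER_CUBIC))
cv2.imwrite("pics/scene0c.png",cv2.resize(b[110:330,120:380],None,fx=2.7,fy=2.7,interpolation=cv2.INTER_CUBIC))
E
```

```text
(no output)
```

View pics/top0c.png

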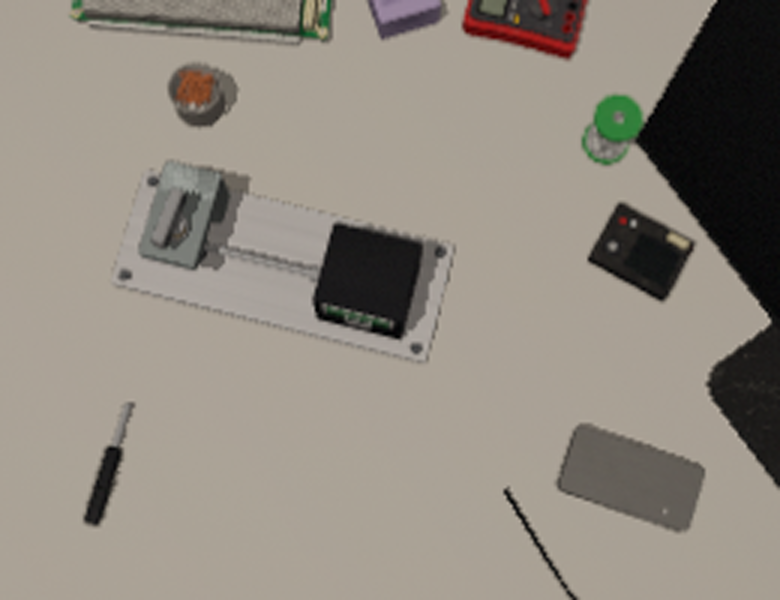

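View pics/scene0c.png

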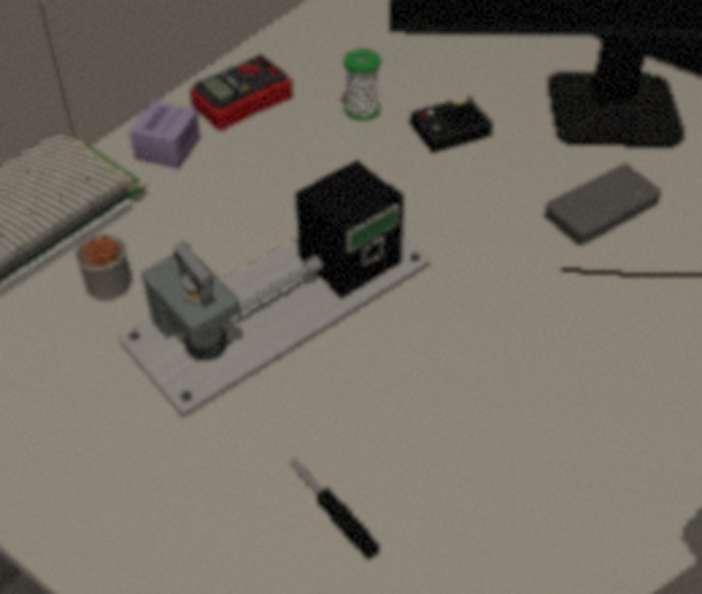

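```bash
cat > h.py <<'E'
from cell import bot
import cv2,numpy as np
from scipy.spatial.transform import Rotation as R
def rot(q): return R.from_quat(np.roll(q,-1))
def quat(r): return np.roll(r.as_quat(),1)
def cam(n):
    c=bot.calibration(n)
    if n=="wrist":
        T=np.eye(4);T[:3,:3]=rot(bot.read_tool_rot()).as_matrix();T[:3,3]=bot.read_position()
        W=T@np.array(c["hand_eye"])   # camera->world
    else: W=np.linalg.inv(np.array(c["extrinsics"]))
    return np.array(c["mtx"]),c["k1"],W
def ray(C,uv,z):
    K,k,W=C; d=(np.array(uv,float)-K[:2,2])/K[0,0]
    s=d.copy()
    for _ in range(10): s=d/(1+k*(s@s))
    v=W[:3,:3]@np.r_[s,1]; o=W[:3,3]
    return o+v*(z-o[2])/v[2]
def proj(C,p):
    K,k,W=C; q=W[:3,:3].T@(np.array(p)-W[:3,3]); s=q[:2]/q[2]
    return K[0,0]*s*(1+k*(s@s))+K[:2,2]
def down(a):  # tool y down, tool x (jaw axis) at world yaw a
    x=np.array([np.cos(a),np.sin(a),0]);y=np.array([0,0,-1.]);return R.from_matrix(np.c_[x,y,np.cross(x,y)])
E
python3 - <<'E'
from h import *
C=cam("top"); cr=lambda x,y:(130+x/3-1/3,100+y/3-1/3)
P=[ray(C,cr(*p),.01) for p in [(147,172),(455,242),(428,360),(113,285)]]
print(np.round(P,4)); 
# corners in fixture: BL(+x,+y),BR(+x,-y),FR,FL
F=np.array([[.053,.125],[.053,-.125],[-.042,-.125],[-.042,.125]])
A=np.array(P)[:,:2];M=(F-F.mean(0)).T@(A-A.mean(0));a=np.arctan2(M[0,1]-M[1,0],M[0,0]+M[1,1])
c,s=np.cos(a),np.sin(a);Q=np.array([[c,-s],[s,c]]);o=A.mean(0)-Q@F.mean(0)
print("fix",o,a,"res",np.round(A-(F@Q.T+o),4).tolist())
print("wing",o+Q@[0,.075],"mouth",o+Q@[-.03,-.07])
print("bar ends",ray(C,cr(160,240),.108),ray(C,cr(182,190),.108))
print("sty",ray(C,cr(93,522),.008),ray(C,cr(130,402),.006))
print(rot(bot.read_tool_rot()).as_matrix().round(3))
w=o+Q@[0,.075]
for k in [0,1,2,3]:
    y=a+k*np.pi/2
    print(k,[None if (j:=bot.solve_ik([*w,z],quat(down(y)))) is None else np.round(j,2).tolist() for z in (.2,.08)])
E
```

```text
[[ 0.719   0.1865  0.01  ]
 [ 0.6838 -0.0577  0.01  ]
 [ 0.5905 -0.0442  0.01  ]
 [ 0.6271  0.2011  0.01  ]]
fix [0.64964123 0.07220032] -0.1463173922370875 res [[-0.0013, -0.0017], [-0.0001, 0.0015], [0.0006, 0.0011], [0.0008, -0.0009]]
wing [0.66057592 0.14639892] mouth [0.60975608 0.00732217]
bar ends [0.64302406 0.15056545 0.108     ] [0.68028001 0.13964384 0.108     ]
sty [0.4479493  0.19327524 0.008     ] [0.5393336  0.17732696 0.006     ]
[[ 0.297  0.    -0.955]
 [ 0.955  0.     0.297]
 [ 0.    -1.    -0.   ]]
0 [[0.11, 0.58, 0.14, 1.12, 0.0, 1.83], [0.11, 0.68, -0.02, 0.88, 0.0, 1.83]]
1 [[0.11, 0.58, 0.14, 1.12, 0.0, 0.26], [0.11, 0.68, -0.02, 0.88, 0.0, 0.26]]
2 [[0.11, 0.58, 0.14, 1.12, 0.0, -1.32], [0.11, 0.68, -0.02, 0.88, 0.0, -1.32]]
3 [[0.11, 0.58, 0.14, 1.12, 0.0, -2.89], [0.11, 0.68, -0.02, 0.88, 0.0, -2.89]]
```

```bash
python3 - <<'E'
from h import *
a=-.146
bot.move_pose([.63,.075,.21],quat(down(a+np.pi/2)))
C=cam("wrist"); im=bot.camera("wrist"); cv2.imwrite("pics/w1.png",im[:,:,::-1])
import pickle; pickle.dump(C,open("w1.pkl","wb"))
cv2.imwrite("pics/w1c.png",cv2.resize(im[:,:,::-1],(800,600),interpolation=cv2.INTER_CUBIC))
print(bot.read_position(),bot.read_clock(),bot.search_frame("wrist","wing")[:1],bot.search_frame("wrist","key_mouth")[:1])
o=np.array([.6496,.0722]);Q=np.array([[np.cos(a),-np.sin(a)],[np.sin(a),np.cos(a)]])
for n,p in dict(wing=[0,.075,.108],mouth=[-.03,-.07,.045],c1=[.053,.125,.01],c2=[.053,-.125,.01],c3=[-.042,-.125,.01],c4=[-.042,.125,.01]).items():
    print(n,proj(C,[*(o+Q@p[:2]),p[2]])*800/512)
E
```

```text
[0.62975297 0.07611365 0.2101144 ] 3.2583 [{'bbox': [327.2, 180.3, 24.8, 52.8], 'confidence': 0.82}] [{'bbox': [145.9, 139.3, 223.9, 101.2], 'confidence': 0.69}]
wing [538.31074865 329.19952244]
mouth [298.88375376 251.23030137]
c1 [562.10558358 344.44608255]
c2 [246.50522046 344.16510156]
c3 [233.71613758 224.83524066]
c4 [574.9990138  225.17450245]
```

View pics/w1c.png

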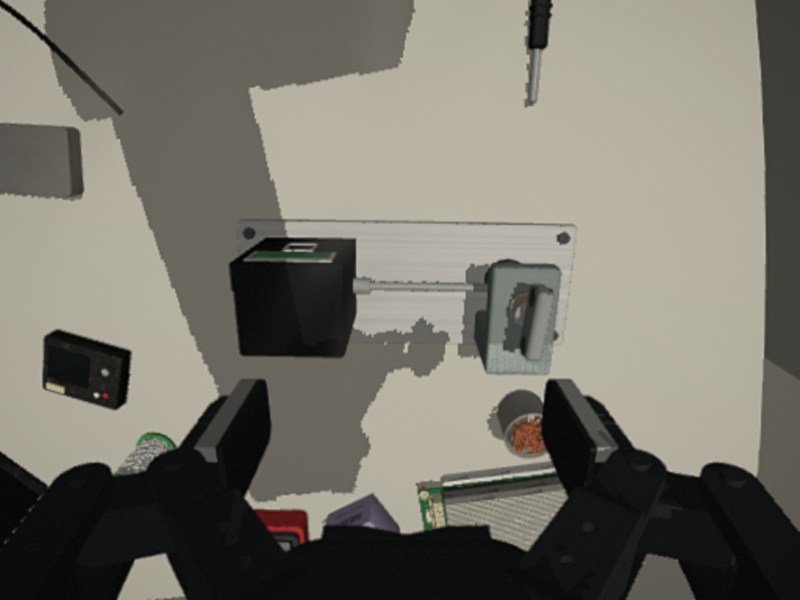

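```bash
python3 - <<'E'
from h import *
im=cv2.imread("pics/w1.png"); cv2.imwrite("pics/w1z.png",np.hstack([cv2.resize(im[135:245,300:380],None,fx=5,fy=5,interpolation=cv2.INTER_CUBIC),cv2.resize(im[135:245,145:215],None,fx=5,fy=5,interpolation=cv2.INTER_CUBIC)]))
E
```

```text
(no output)
```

View pics/w1z.png

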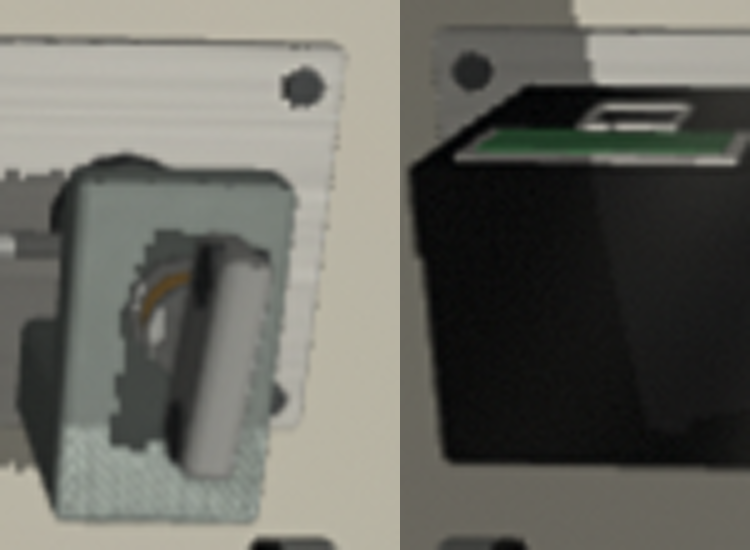

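```bash
python3 - <<'E'
from h import *
import pickle
from scipy.optimize import least_squares
C=pickle.load(open("w1.pkl","rb"))
L=lambda x,y:(300+x/5-.4,135+y/5-.4); Rr=lambda x,y:(145+(x-400)/5-.4,135+y/5-.4)
obs=[((-.042,.125,.01),L(345,45)),((.053,.125,.01),L(298,428)),((-.042,-.125,.01),Rr(435,33)),
 ((-.03,-.103,.088),Rr(413,165)),((.03,-.103,.088),Rr(445,464)),((-.025,.097,.07),L(295,180)),((-.025,.053,.07),L(78,178)),((.049,.097,.07),L(260,522)),((.049,.053,.07),L(58,520))]
def f(q):
    c,s=np.cos(q[2]),np.sin(q[2])
    return np.concatenate([proj(C,[q[0]+c*p[0]-s*p[1],q[1]+s*p[0]+c*p[1],p[2]])-u for p,u in obs])
r=least_squares(f,[.65,.072,-.146]);q=r.x;print(q.round(4),r.fun.round(1))
c,s=np.cos(q[2]),np.sin(q[2]);Q=np.array([[c,-s],[s,c]])
print("wing",q[:2]+Q@[0,.075],"mouth",q[:2]+Q@[-.03,-.07])
e=[ray(C,L(*p),.108) for p in [(243,252),(208,472)]];d=e[1]-e[0];print(e,"mid",(e[0]+e[1])/2,np.linalg.norm(d),"barang",np.arctan2(d[1],d[0]))
print("sty tip",ray(C,(530*.64,104*.64),.006))
E
```

```text
[ 0.6475  0.0736 -0.1576] [ 0.8 -0.2  0.9 -0.4 -1.  -0.6 -0.7  0.1 -0.8  0.6  1.6  0.1 -0.  -0.2
  0.4  0.4 -1.   0.6]
wing [0.65925159 0.14762382] mouth [0.60685937 0.00913175]
[array([0.63743433, 0.15090559, 0.108     ]), array([0.67770306, 0.14246928, 0.108     ])] mid [0.6575687  0.14668744 0.108     ] 0.04114294085691706 barang -0.20651343444652115
sty tip [0.53784754 0.17635946 0.006     ]
```

```bash
cat > turn.py <<'E'
E
python3 - <<'E'
from h import *
w=np.array([.6588,.1473]); yaw=-.205+np.pi/2; q=quat(down(yaw))
bot.set_gripper(.5)
bot.move_pose([*w,.15],q)
print(bot.move_linear([*w,.088],speed=.1,until_force=8),bot.read_position())
f0,m0=bot.read_ft_force(),bot.read_moment()
bot.set_gripper(0,grasp_force=60); print("w",bot.read_gripper_width()*85, "f",(bot.read_ft_force()-f0).round(2),"m",(bot.read_moment()-m0).round(3),bot.read_clock())
j=np.array(bot.read_joint_positions());print(j.round(3))
for d in (.05,.1,.3):
    k=j.copy();k[5]+=d;bot.goto_joints(k);print(d,(bot.read_ft_force()-f0).round(2),(bot.read_moment()-m0).round(3),bot.read_joint_positions()[5]-j[5],bot.read_joint_efforts()[5],bot.read_clock())
im=bot.camera("wrist");cv2.imwrite("pics/g1.png",im[:,:,::-1])
np.save("j.npy",j);np.save("m0.npy",m0);np.save("f0.npy",f0)
E
```

```text
False [0.65938221 0.14710465 0.08882161]
w 8.617331380687647 f [-0.79  0.91  4.78] m [0.157 0.232 0.013] 5.4917
[ 0.111  0.666 -0.014  0.889  0.     0.316]
0.05 [0.21 1.79 1.21] [ 0.12   0.06  -0.027] 0.04892931216405999 -0.008612018718849868 5.7417
0.1 [0.27 0.85 0.79] [0.255 0.06  0.044] 0.09831982999226785 -0.012009300116915256 5.9917
0.3 [0.17 3.71 0.11] [ 0.694 -0.117 -0.006] 0.2958507818186568 0.04512772662565112 6.3
```

View pics/g1.png

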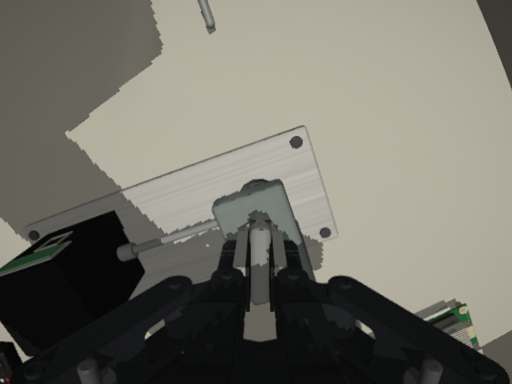

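```bash
python3 - <<'E'
from h import *
j=np.load("j.npy");m0=np.load("m0.npy");f0=np.load("f0.npy")
log=[];d=.55
while d<2.78:
    d=d+(.15 if d<.84 else .025)
    k=j.copy();k[5]+=d;bot.goto_joints(k)
    mz=bot.read_moment()[2]-m0[2]; log.append((round(d,3),round(mz,3),round(bot.read_joint_positions()[5]-j[5],3),round(bot.read_joint_efforts()[5],2)))
    if abs(mz)>.3: break
print(log,(bot.read_ft_force()-f0).round(1),bot.read_clock())
E
```

```text
[(0.7, np.float64(0.036), np.float64(0.698), np.float64(-0.02)), (0.85, np.float64(0.032), np.float64(0.848), np.float64(0.03)), (0.875, np.float64(-0.009), np.float64(0.873), np.float64(-0.03)), (0.9, np.float64(0.048), np.float64(0.898), np.float64(-0.03)), (0.925, np.float64(-0.002), np.float64(0.923), np.float64(-0.03)), (0.95, np.float64(0.013), np.float64(0.948), np.float64(-0.03)), (0.975, np.float64(0.055), np.float64(0.973), np.float64(-0.03)), (1.0, np.float64(-0.001), np.float64(0.998), np.float64(-0.03)), (1.025, np.float64(-0.035), np.float64(1.023), np.float64(-0.03)), (1.05, np.float64(0.025), np.float64(1.048), np.float64(-0.03)), (1.075, np.float64(0.003), np.float64(1.073), np.float64(-0.03)), (1.1, np.float64(0.051), np.float64(1.098), np.float64(-0.03)), (1.125, np.float64(0.003), np.float64(1.123), np.float64(-0.03)), (1.15, np.float64(0.023), np.float64(1.148), np.float64(-0.03)), (1.175, np.float64(-0.001), np.float64(1.173), np.float64(-0.03)), (1.2, np.float64(0.02), np.float64(1.198), np.float64(-0.03)), (1.225, np.float64(0.028), np.float64(1.223), np.float
[... 1232 characters left out ...]
8), np.float64(-0.03)), (1.725, np.float64(-0.009), np.float64(1.723), np.float64(-0.03)), (1.75, np.float64(0.025), np.float64(1.748), np.float64(-0.03)), (1.775, np.float64(0.013), np.float64(1.773), np.float64(-0.03)), (1.8, np.float64(0.014), np.float64(1.798), np.float64(-0.03)), (1.825, np.float64(-0.019), np.float64(1.823), np.float64(-0.04)), (1.85, np.float64(0.004), np.float64(1.848), np.float64(-0.04)), (1.875, np.float64(0.023), np.float64(1.873), np.float64(-0.04)), (1.9, np.float64(0.027), np.float64(1.898), np.float64(-0.04)), (1.925, np.float64(0.195), np.float64(1.922), np.float64(0.12)), (1.95, np.float64(0.62), np.float64(1.946), np.float64(0.63))] [ 9.2  4.8 -6.2] 18.0833
```

```bash
python3 - <<'E'
from h import *
import pickle
j=np.load("j.npy");k=j.copy();k[5]+=1.932;bot.goto_joints(k);print(bot.read_joint_efforts()[5])
bot.set_gripper(.5);p=bot.read_position();bot.move_linear([p[0],p[1],.16],speed=.15)
bot.move_pose([.49,.186,.16],quat(down(-.17+np.pi/2)))
C=cam("wrist"); im=bot.camera("wrist");pickle.dump(C,open("w2.pkl","wb"))
b=bot.search_frame("wrist","stylus");print(b[:1],bot.read_clock())
cv2.imwrite("pics/w2.png",im[:,:,::-1])
cv2.imwrite("pics/w2c.png",cv2.resize(im[60:300,130:400,::-1],None,fx=2.5,fy=2.5,interpolation=cv2.INTER_CUBIC))
E
```

```text
0.3224166389554739
[{'bbox': [252.9, 125.3, 13.9, 93.7], 'confidence': 0.88}] 21.1083
```

View pics/w2c.png

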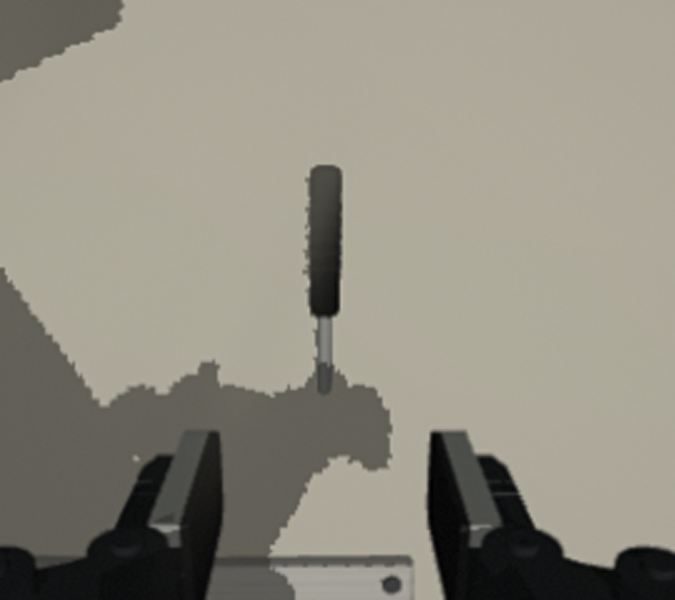

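```bash
python3 - <<'E'
from h import *
import pickle
C=pickle.load(open("w2.pkl","rb"));cr=lambda x,y:(130+x/2.5-.3,60+y/2.5-.3)
tail=ray(C,cr(326,167),.010);tip=ray(C,cr(324,394),.006);d=(tip-tail)[:2];L=np.linalg.norm(d);a=np.arctan2(d[1],d[0])
print(tail,tip,L,a)
if not .085<L<.105: raise SystemExit
u=d/L; g=tip[:2]-u*(.048+.017)
q=quat(down(a+np.pi/2))
bot.move_pose([*g,.06],q)
hit=bot.move_linear([*g,.002],speed=.05,until_force=4);p=bot.read_position();print("hit",hit,p)
if hit: bot.move_linear([p[0],p[1],p[2]+.001],speed=.02)
bot.set_gripper(0,grasp_force=60);w=bot.read_gripper_width()*85;print("w",w,bot.read_position())
pg=bot.read_position()
bot.move_linear([*g,.12],speed=.15);print(bot.read_gripper_width()*85,bot.read_clock())
# tip relative to tool, tool frame (x,z from horizontal; height relative to TCP)
T=rot(bot.read_tool_rot()); print("tip in tool",T.inv().apply(np.r_[tip[:2],.006]-pg), "pg",pg)
np.save("pick.npy",np.r_[pg,a,tip])
im=bot.camera("wrist");cv2.imwrite("pics/w3.png",im[:,:,::-1])
cv2.imwrite("pics/w3c.png",cv2.resize(im[120:384,150:370,::-1],None,fx=2.2,fy=2.2,interpolation=cv2.INTER_CUBIC))
E
```

```text
[0.44425667 0.19413812 0.01      ] [0.53804359 0.17715187 0.006     ] 0.0953127402339965 -0.17917312557832496
hit False [0.47438829 0.18882409 0.00230099]
w 9.71153389103497 [0.47436901 0.18882737 0.00249393]
10.227789494538515 24.225
tip in tool [-0.00014008 -0.00358917 -0.06473144] pg [0.47436901 0.18882737 0.00249393]
```

View pics/w3c.png

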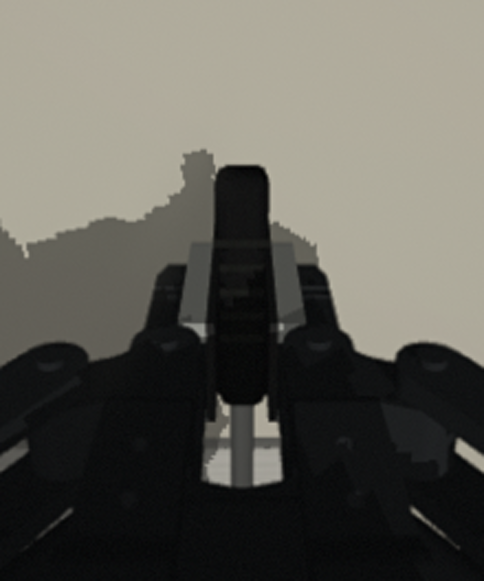

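```bash
python3 - <<'E'
from h import *
C=cam("scene")
af=-.155;m=np.array([.6075,.0088,.045]);u=np.array([np.cos(af),np.sin(af),0]);l=np.array([-u[1],u[0],0])
pk=np.load("pick.npy");tt=np.array([-.0001,-.0036,-.0647])
r=down(af+np.pi/2)
def tcp(tip): return np.array(tip)-r.apply(tt)
t1=m-u*.022
p=tcp(t1)
bot.move_pose([p[0]-.03*u[0],p[1]-.03*u[1],.12],quat(r)); bot.move_linear([p[0]-.03*u[0],p[1]-.03*u[1],p[2]],speed=.15); bot.move_linear(p,speed=.1)
T=rot(bot.read_tool_rot());tip=T.apply(tt)+bot.read_position();print("tip",tip,"want",t1,bot.read_clock())
im=bot.camera("scene");cv2.imwrite("pics/s2.png",im[:,:,::-1])
x0,y0=215,165
cv2.imwrite("pics/s2c.png",cv2.resize(im[y0:y0+75,x0:x0+100,::-1],None,fx=8,fy=8,interpolation=cv2.INTER_CUBIC))
z=lambda v:((proj(C,v)-[x0,y0]+.5)*8).round(0)
print("mouth proj",z(m),"corners",[z(m+a*l*.007+[0,0,b*.007]) for a in(1,-1) for b in (1,-1)],"tip proj",z(tip),"1mm lat",z(m+.001*l)-z(m),"5mm lat",z(m+.005*l)-z(m),"5mm up",z(m+[0,0,.005])-z(m))
E
```

```text
tip [0.58594837 0.01220946 0.04551211] want [0.58576375 0.01219636 0.045     ] 26.0917
mouth proj [346. 308.] corners [array([327., 302.]), array([327., 338.]), array([366., 278.]), array([366., 314.])] tip proj [399. 351.] 1mm lat [-2.  2.] 5mm lat [-14.   9.] 5mm up [  0. -13.]
```

View pics/s2c.png

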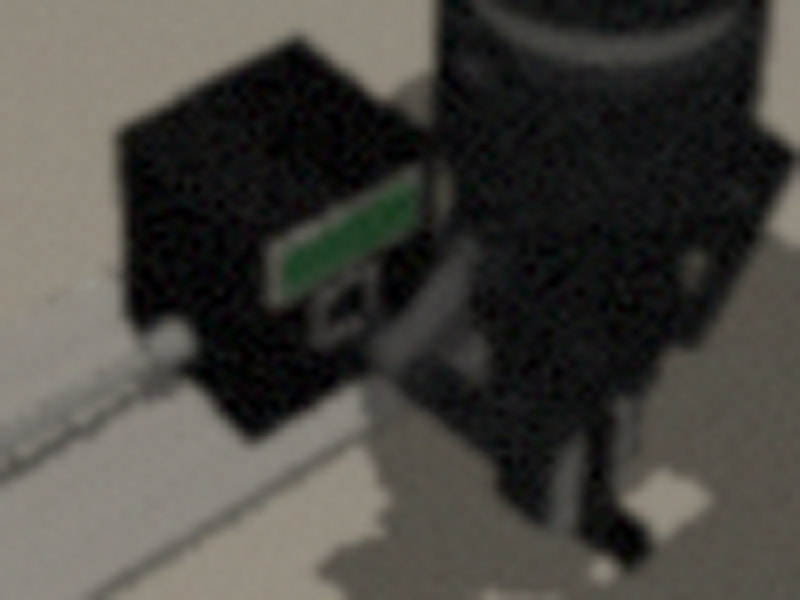

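```bash
python3 - <<'E'
from h import *
C=cam("scene");im=cv2.imread("pics/s2.png")
x0,y0=245,180
f=lambda n:cv2.resize(cv2.LUT(cv2.imread(n)[y0:y0+50,x0:x0+40],(255*np.minimum(1,np.arange(256)/160)**.6).astype(np.uint8)),None,fx=10,fy=10,interpolation=cv2.INTER_CUBIC)
A,B=f("pics/s2.png"),f("pics/scene0.png")
af=-.155;u=np.array([np.cos(af),np.sin(af),0]);tip=np.array([.5859,.0122,.0455])
for d,c in [(0,(0,0,255)),(.035,(0,255,255))]:
    q=((proj(C,tip-u*d)-[x0,y0]+.5)*10).astype(int);cv2.circle(A,tuple(map(int,q)),4,c,-1);print(q)
q=((proj(C,[.6075,.0088,.045])-[x0,y0]+.5)*10).astype(int);cv2.circle(B,tuple(map(int,q)),4,(0,0,255),1)
cv2.imwrite("pics/s2z.png",np.hstack([A,B]))
E
```

```text
[198 288]
[307 380]
```

View pics/s2z.png

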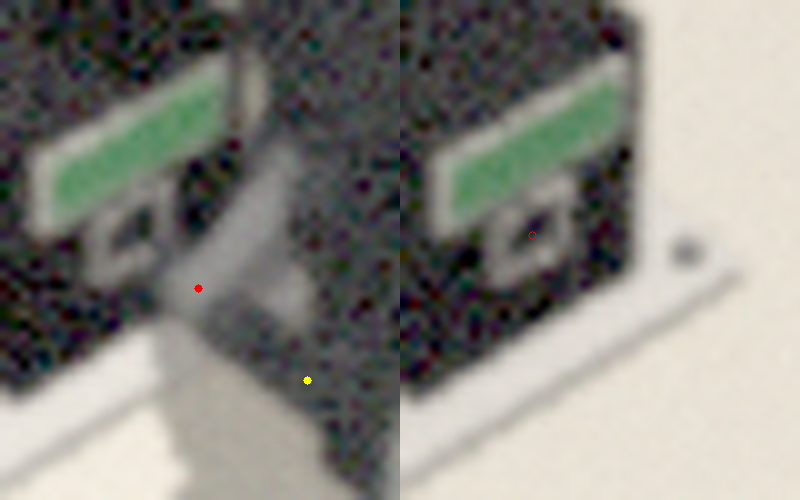

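```bash
python3 - <<'E'
from h import *
c=bot.calibration("wrist");C=(np.array(c["mtx"]),c["k1"],np.array(c["hand_eye"]))
for n,p in dict(tail_top=[0,-.0096,.030],tail_bot=[0,.0024,.030],front_top=[0,-.0096,-.030],front_mid=[0,-.0036,-.030]).items():
    print(n,((proj(C,p)-[150,120]+.5)*2.2).round())
im=bot.camera("wrist")[:,:,::-1]
im=cv2.LUT(np.ascontiguousarray(im),(255*(np.arange(256)/255)**.6).astype(np.uint8))
cv2.imwrite("pics/w4.png",cv2.resize(im[100:384,110:400],None,fx=2.1,fy=2.1,interpolation=cv2.INTER_CUBIC))
T=rot(bot.read_tool_rot());t=bot.read_position();CC=cam("wrist")
print("pos camera scene",cam("scene")[2][:3,3],[((proj(CC,q)-[110,100]+.5)*2.1).round() for q in ([.6075,.0088,.045],t+T.apply([0,-.0036,-.0647]))])
E
```

```text
tail_top [243. 180.]
tail_bot [243. 162.]
front_top [243. 411.]
front_mid [243. 396.]
pos camera scene [0.22498746 0.45454243 0.63788539] [array([316., 577.]), array([316., 519.])]
```

View pics/w4.png

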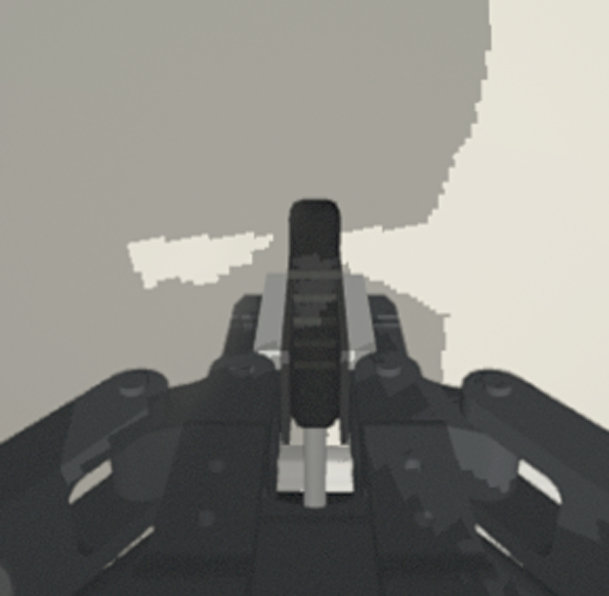

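```bash
python3 - <<'E'
from h import *
af=-.155;u=np.array([np.cos(af),np.sin(af),0])
p0=bot.read_position();f0=bot.read_ft_force();print("t",bot.read_clock())
h=bot.move_linear(p0+u*.026-[0,0,.0005],speed=.05,until_force=3);print("early hit",h,(bot.read_position()-p0)@u,(bot.read_ft_force()-f0).round(2))
if not h:
    for d in np.arange(.028,.044,.001):
        bot.move_linear(p0+u*d-[0,0,.0005],speed=.03)
        f=(bot.read_ft_force()-f0);print(round(d,4),round((bot.read_position()-p0)@u,4),f.round(1))
        if f@u<-12: break
np.save("p0.npy",p0);print(bot.read_clock(),bot.read_gripper_width()*85)
E
```

```text
t 26.1917
early hit False 0.0257928699791635 [ 0.53 -0.7   1.1 ]
0.028 0.028 [-0.1 -0.6  0.6]
0.029 0.029 [-0.3  0.3  0.3]
0.03 0.0301 [-0.2 -0.2  0.2]
0.031 0.031 [0.7 0.2 0. ]
0.032 0.0314 [-1.7 -0.9  1.8]
0.033 0.0325 [-2.  -0.2  1.3]
0.034 0.0335 [-3.2  1.3  1.1]
0.035 0.0345 [-3.6 -0.2  1. ]
0.036 0.0355 [-5.2 -0.6  0.1]
0.037 0.0356 [-6.1  0.1  1.6]
0.038 0.0357 [-9.3  1.2  2.5]
0.039 0.0358 [-10.1   1.9   3.9]
0.04 0.0359 [-11.8   1.4   5.2]
0.041 0.036 [-14.1   0.6   4.6]
30.3417 9.8867294958146
```

```bash
python3 - <<'E'
from h import *
af=-.155;u=np.array([np.cos(af),np.sin(af),0])
p0=np.load("p0.npy");pk=np.load("pick.npy")
bot.move_linear(p0-u*.045,speed=.12)
q=quat(down(pk[3]+np.pi/2))
bot.move_pose([pk[0],pk[1],.06],q)
h=bot.move_linear([pk[0],pk[1],.0025],speed=.04,until_force=4);print(h,bot.read_position())
bot.wait(.2)
bot.set_gripper(.5); p=bot.read_position();bot.move_linear([p[0],p[1],.16],speed=.15)
im=bot.camera("wrist");print(bot.search_frame("wrist","stylus")[:1],bot.read_clock())
# above the wing, looking
j=np.load("j.npy")
bot.move_pose([.645,.10,.21],quat(down(-.155+np.pi/2)))
import pickle;pickle.dump(cam("wrist"),open("w5.pkl","wb"))
i2=bot.camera("wrist");b=bot.search_frame("wrist","wing");print(b[:1],bot.read_clock())
cv2.imwrite("pics/w5.png",i2[:,:,::-1])
B=cv2.resize(i2[100:260,240:400,::-1],(480,480),interpolation=cv2.INTER_CUBIC)
A=cv2.resize(im[60:220,180:340,::-1],(320,480),interpolation=cv2.INTER_CUBIC)
cv2.imwrite("pics/w5c.png",np.hstack([A,B]))
E
```

```text
False [0.47457407 0.18887257 0.00270009]
[{'bbox': [252.0, 142.0, 15.8, 91.0], 'confidence': 0.65}] 35.4
[{'bbox': [288.6, 181.2, 48.9, 33.0], 'confidence': 0.64}] 36.3167
```

View pics/w5c.png

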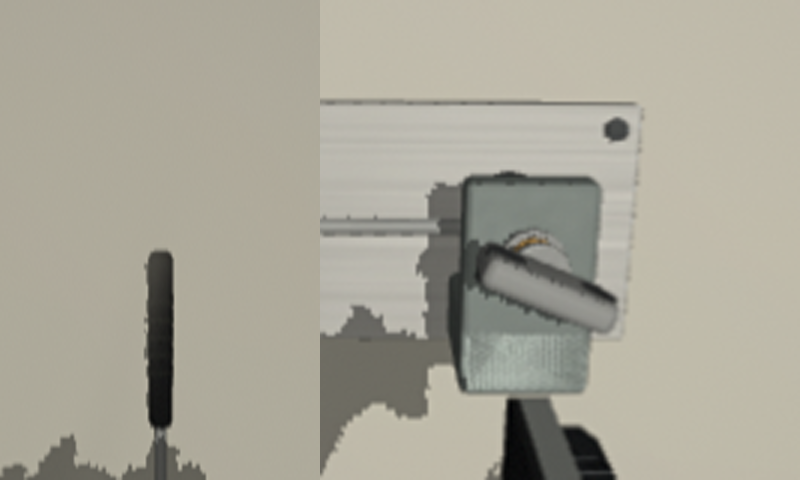

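```bash
python3 - <<'E'
from h import *
j=np.load("j.npy");k=j.copy();k[5]+=1.915
yaw=-.205+np.pi/2-1.915
w=np.array([.6588,.1473])
bot.move_pose([*w,.15],quat(down(yaw)));print((bot.read_joint_positions()-k).round(3))
print(bot.move_linear([*w,.088],speed=.1,until_force=8));bot.goto_joints(k)
bot.set_gripper(0,grasp_force=60);print(bot.read_gripper_width()*85,bot.read_joint_efforts()[5])
for s in (.5,1.0,1.3,np.pi/2+.003):
    n=k.copy();n[5]-=s;bot.goto_joints(n);print(round(s,3),bot.read_joint_efforts()[5].round(3),(bot.read_joint_positions()[5]-j[5]).round(4))
bot.wait(.3);print("final d",bot.read_joint_positions()[5]-j[5])
bot.set_gripper(.5);p=bot.read_position();bot.move_linear([p[0],p[1],.16],speed=.15)
bot.move_pose([.645,.10,.21],quat(down(-.155+np.pi/2)))
im=bot.camera("wrist");cv2.imwrite("pics/w6.png",im[:,:,::-1])
im0=cv2.imread("pics/w5.png")
t=bot.camera("top");cv2.imwrite("pics/top6.png",t[:,:,::-1])
cv2.imwrite("pics/w6c.png",np.hstack([cv2.resize(im[100:260,240:400,::-1],(400,400),interpolation=cv2.INTER_CUBIC),cv2.resize(t[130:330,130:330,::-1],(400,400),interpolation=cv2.INTER_CUBIC)]))
print(bot.read_clock())
E
```

```text
[ 0.    -0.053  0.071  0.125 -0.    -0.   ]
False
8.342790064747911 -0.03445266396738589
0.5 0.036 1.4148
1.0 0.037 0.9147
1.3 0.018 0.6147
1.574 0.013 0.3409
final d 0.34100496048792944
43.325
```

View pics/w6c.png

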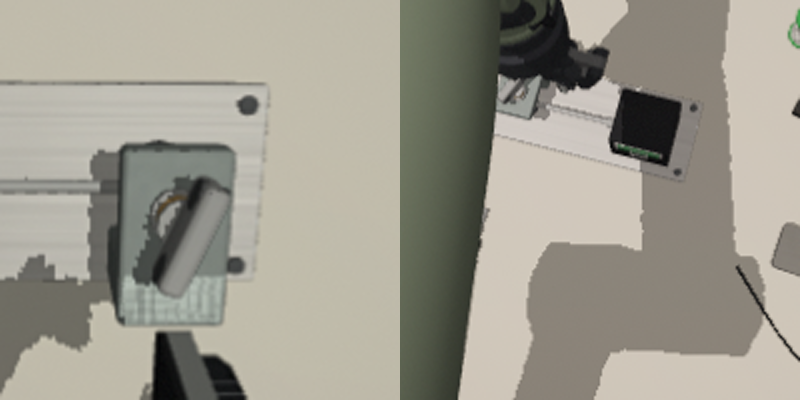

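```bash
python3 -c "
from cell import bot
print(bot.close_job())"
```

```text
the job is handed in; nothing more can be done
None
```

The whole sequence ran without faults, and I handed the job in at about 43 s, inside the 72 s limit. The hand-in reports no verdict.

- **Tightening:** I turned the thumbscrew clockwise about 1.9 rad. The stop showed as a steep torque rise, peaking at about 0.63 N m. I let it back to about 0.3 N m before releasing, so it stayed bottomed.
- **Zero key:** I pressed it with the stylus tip. The spring force rose from about 1.7 to 5.2 N over about 4 mm. It then hit a hard stop, which I pushed to about 14 N, so the key was fully in.
- **Stylus:** I laid it back in its original spot. The wrist picture shows it lying flat.
- **Backing off:** I re-gripped the wing at the recorded stop angle and turned it back 1.574 rad counter-clockwise, then released it and moved the arm clear. The last wrist picture shows the bar about 90° from where it bottomed; my pixel reading differs by about 0.07 rad, within its error.

**Limits of the checks:**
- The arm blocked most of the last top view, so I did not re-check the bystanders in a picture. No motion went near them.
- The scene camera could not see the stylus tip at the recess, so the force profile is the only evidence for the key press.

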